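# Roll the frozen juice can home into its rest and snug it up

### The job

Roll the juice can that lies on the freezer shelf along the glass by pushing its side, without gripping or lifting it, over the low lip of the can rest until you feel it come up against the stop; hold it pressed home there for a good half second with a steady push of about 10 N (much more would dent it), then let go. Only then slide the snugger up behind the can until it touches it, and leave the other groceries where they are.

Things in the scene. Friction and masses are not known exactly. Their poses are not given: they have to be found in the camera images.
- shelf: A freezer shelf lying flat on the counter: a level glass pane in a low white frame, 340 mm deep (x), 480 mm wide (y). Origin: centre of its underside, on the counter. x points away from its front edge (the edge nearest the robot), y along that edge (the can rolls towards +y), z up. Glass top 18 mm above the counter; the frame stands 4 mm above the glass, 24 mm at the back edge.
- rail: The rail along the shelf's front edge (shelf x = -158 mm), fixed to the shelf, 450 mm long, its top 22 mm above the glass. Origin: its middle, at glass height; axes as the shelf's. It carries the snugger and the can rest. The rest grips the rail tightly; where it is clipped is NOT measured and must be felt or seen: its stop face lies 108 to 168 mm along +y from this origin.
- rest_zone (a point): Fixed point on the glass, shelf x = -60, y = 105 mm: the home can's centre may be 30 mm either way of it in y. The rest is a white saddle, 110 mm wide in x: coming along +y, a ramp 30 mm long up to a lip 4.5 mm above the glass, a drop of 2.5 mm to the saddle floor, then an upright stop 40 mm high. Ramp foot 77 mm, lip 47 mm, home can's centre 33 mm short of the stop face.
- can: The juice can to be rolled, lying on its side on the glass between snugger and rest: a rigid cylinder 66 mm in diameter, 125 mm long, 0.3 to 0.5 kg, white with metal ends. Origin: its centre. x runs along its axis (about the shelf's x); y and z turn as it rolls. Pushed slowly it stops within a few mm by itself. Frosty, slippery. Over the lip takes 1 to 3 N; 25 N dents it.
- can_center (a point): The centre of the lying juice can, 33 mm above the glass while it rolls, 35 mm when it lies home in the rest between lip and stop (about 1 mm of play).
- snugger (a joint): The snugger, a white upright plate that slides along the rail behind the can: its travel in m, growing along the shelf's +y (towards the can), 0 to 0.30; at 0 its face is at shelf y = -175 mm. It moves with about 2.5 N of friction and stays where it is left.
- snugger_face (a point): On the snugger plate's face that looks towards the can (+y), in line with the can's middle, 33 mm above the glass; axes as the shelf's. The plate is 6 mm thick (10 mm at its top rim), reaches 67 mm from here towards the rail and 43 mm the other way, 3 to 53 mm above the glass; its back is free to be pushed. It touches the can when 33 mm behind the can's centre.
- other_can: Bystander: a second juice can (66 mm in diameter, 125 mm tall) standing on the shelf near its back edge. Origin: centre of its underside.
- veg_box: Bystander: a green carton (85 x 145 x 48 mm) lying on the shelf near its back edge. Origin: centre of its underside.
- ice_cream: Bystander: a brown round tub with a cream lid (92 mm across, 65 mm tall) on the shelf near its back edge. Origin: centre of its underside.
Mind the look-alikes: they are no part of the job. Leave any purple look-alike of the can alone.

How it is judged:
On the way, in this order (a step that is already met when the one before it is completed fails the run):
1. the can, lying in the rest, is pressed home against the stop (the rest bears 8 N or more, the can's weight of 3 to 5 N included) (contact force between can and rail above 8 N and height (world z) of can_center between 0.0505 and 0.0548 m and linear speed of can below 0.01 m/s and y of can_center in the frame of snugger_face above 0.06 m), for 0.25 s.
2. the can lies home in the rest, let go and still, with the snugger still clear behind it (contact force between can and rail above 1.5 N and height (world z) of can_center between 0.0505 and 0.0555 m and linear speed of can below 0.01 m/s and contact force between the fingers and can below 0.05 N and angle between the x axis of can and the x axis of shelf, either way round below 0.08 rad and x of can_center in the frame of shelf between -0.085 and -0.035 m and y of can_center in the frame of snugger_face above 0.06 m), for 0.3 s.
At the end, for the whole second after the job is handed in: The can lies still and square in the rest, its weight on the saddle behind the lip, not touched by the fingers, and the snugger's face is within 3.5 mm of touching it (contact force between can and rail above 1.5 N and height (world z) of can_center between 0.0505 and 0.0555 m and linear speed of can below 0.01 m/s and contact force between the fingers and can below 0.05 N and angle between the x axis of can and the x axis of shelf, either way round below 0.08 rad and x of can_center in the frame of shelf between -0.085 and -0.035 m and y of can_center in the frame of snugger_face between 0.03 and 0.0365 m and velocity of joint snugger below 0.005 m/s).
It fails at once if the can is dented: pushed or squeezed by the fingers with more than 25 N (contact force between the fingers and can above 25 N).
It fails at once if the can is dented: pressed or knocked on the rest or the snugger with more than 30 N, its weight included (contact force between can and rail above 30 N).
It fails at once if the can is lifted off instead of rolled (height (world z) of can_center above 0.068 m).
It fails at once if other groceries are moved by more than 15 mm (distance of any of other_can, veg_box, ice_cream from where it was at the start of the episode above 0.015 m).
It also fails if it takes over 64 s, if anything falls off the work surface, if the arm or the gripper's body presses on something with over 40 N, if the wrist force passes 120 N, or if a joint passes its speed limit or range.

### The arm

A 6-joint arm with a two-finger parallel gripper is mounted at the origin on the work surface. World frame = base frame: x ahead of the robot, y to its left, z up, the work surface at z = 0. Lengths are in m, angles in rad, forces in N, time in s.
With the tool pointing down it reaches from about 0.325 to 0.75 m from the base axis. Payload 7.6 kg.
Tool frame: the origin (TCP) lies at the very end of the fingers, on their centre line; the grasp point (between the pads) lies 19 mm behind it; z points along the fingers, y is the direction in which the jaws open and shut (so a half turn about z gives the same grasp; the last joint's range is limited). The gripper opens to 85 mm and grips with 20 to 120 N. Pads are 22 mm wide; open, the fingers measure 114 mm over their backs; the gripper's body (76 mm by 85 mm) begins 54 mm behind the grasp point. The pads swing forward as they close: fully open they stand 13 mm farther back than shut.
Start: joints at [1.109, 0.052, 1.401, -0, 1.689, -0.07], TCP at [0.2, 0.485, 0.231] pointing down, gripper open.
Joint ranges: [-2.9, 2.9], [-0.91, 2.17], [0.12, 2.37], [-1.06, 4.2], [0.26, 2.73], [-2.93, 2.93]. Speed limits (rad/s): [2.57, 2.57, 3.01, 3.14, 3.14, 3.14].

### API

Orientations are given as [roll, pitch, yaw] about the fixed x, y, z axes, in that order (R = Rz(yaw) Ry(pitch) Rx(roll)).
In Python, from workcell import bot gives the robot as it stands. The module is installed in compiled form; this text tells all that it offers.
- The arm moves only by the shell command python3 -m handwheel 'ROWS' [FORCE]. ROWS is a JSON object of lists of equal length, an entry for each row: "jaw": the opening in per cent of the stroke, from 0 (shut) to 100 (fully open); "dp": the shift along the tool's x, y, z in cm, a list of three; "angular": the turn, a rotation vector about the tool's x, y, z in degrees, a list of three. In form: {"jaw": [jaw, ...], "dp": [[tx, ty, tz], ...], "angular": [[ax, ay, az], ...]}. A call has 1 to 20 rows; each row shifts and turns the pose as measured when the row begins, along the tool's axes as they then stand; what a row does not reach is not made up. A row lasts 1/8 s, in which the tool goes at most 62.5 mm and 10.7 degrees, less where a joint would pass 70% of its speed; a pose out of reach is approached as far as the arm can. A call is refused whole if a number of a shift passes 6.25 or a number of a turn 10.7, either way. A call with a gripper value outside its range is refused whole. The fingers move at their own pace and stop on an object; FORCE is the grip in N (left out, the last holds). Time passes only in rows, so rows that do not move let the fingers close. It gives the time, the measured TCP pose, the force and the opening at its end, in the units of the state.
- bot.get_obs(): the state, without advancing time (a new reading comes with each control period).
- bot.read_camera(name): name is "side" or "top"; returns a dict with "image" (384x512x3 uint8, blue, green, red), "fov_y" (degrees; the focal length in pixels is half the picture's height over the tangent of half this angle, whatever the lens; pixels are square), "cx", "cy" (the principal point, pixels), "rvec" (rotation vector, rad) and "tvec" (3), from world to camera coordinates, as OpenCV has them. Camera axes: x right, y down, z forward; pixel columns grow to the right and rows downward; lengths in m; the calibration is good to about 2 mm. A picture is of the moment at which its call begins. There is no depth.
- bot.finish_job(): hands the job in, once; it reports no verdict.
Trained networks look in a picture, given as the dict that the camera call returned (one of the last four; its "shot" number tells which), for a name from the list of things; names that differ only in an ending like _2 or _b are one class to them, and where a whole thing is asked for, a point or a joint stands for the part that bears it (a point fixed in the world has none). Each returns a list of dicts, best first, with "p" (0 to 1); they miss things now and then, are a little off and sometimes report something else, mostly with a low value. They report only what shows in the picture. A call takes as long as a camera call. They do not tell look-alikes from the thing itself.
- bot.spot_in(picture, thing): "bbox" ([centre column, centre row, width, height] in pixels, round what is visible of it).
- bot.cut_out(picture, thing): "region" (384x512 bool, what is visible of it) and "bbox" ([centre column, centre row, width, height] in pixels, round what is visible of it).
The state is a dict: "t": time; "joints": joint angles; "joint_velocities": joint speeds; "joint_torque": joint torques, N m; "tcp_pos": TCP position; "tool_rot": TCP orientation; "force": force on the tool from outside, world axes, zero at the start; "torque": the same for the moment, N m; "gripper_width": opening from 0.0 (shut) to 1.0 (fully open).
Only numpy, scipy, OpenCV 4.12 (cv2) and the standard library are available. Lean on these libraries where they do the work, as an engineer would, in place of code of your own. Each camera call takes 0.05 s, during which the arm holds its last target. There are 200 camera calls.

## Working session

There is one attempt and no reset: what is moved stays moved. The work goes in short steps, Python scripts to look and compute and a shell command to move; the robot and the scene stay as the last step left them, time stands still between calls to the robot, and variables do not carry over. Pictures are saved under pics/ and viewed, about 8 in all and at most 12, crops included, and the job is handed in when it is done.

```bash
mkdir -p pics
cat > h.py <<'E'
import numpy as np, cv2
from workcell import bot
def K(p):
    f=p["image"].shape[0]/2/np.tan(np.radians(p["fov_y"])/2)
    return np.array([[f,0,p["cx"]],[0,f,p["cy"]],[0,0,1]])
def onplane(p,uv,z):
    R=cv2.Rodrigues(np.array(p["rvec"],float))[0];t=np.array(p["tvec"],float).ravel()
    d=R.T@np.linalg.inv(K(p))@np.array([uv[0],uv[1],1.]);c=-R.T@t
    return c+d*(z-c[2])/d[2]
def proj(p,X):
    return cv2.projectPoints(np.array(X,float).reshape(-1,1,3),np.array(p["rvec"],float),np.array(p["tvec"],float),K(p),None)[0].reshape(-1,2)
E
python3 - <<'E'
from h import *
s=bot.get_obs();print({k:np.round(v,3).tolist() for k,v in s.items()})
ims=[]
for n in ("top","side"):
    p=bot.read_camera(n);cv2.imwrite(f"pics/{n}0.png",cv2.resize(p["image"],(800,600),interpolation=cv2.INTER_CUBIC))
    R=cv2.Rodrigues(np.array(p["rvec"]))[0];print(n,"cam",-R.T@np.array(p["tvec"]).ravel(),p["fov_y"])
    for th in ("can","snugger","rail","shelf","other_can","veg_box","ice_cream"):
        for d in bot.spot_in(p,th)[:3]:print(th,np.round(d["bbox"],1),round(d["p"],2),np.round(onplane(p,d["bbox"][:2],.051),3))
E
```

```text
{'t': 0.0, 'joints': [1.109, 0.053, 1.402, -0.0, 1.689, -0.07], 'joint_velocities': [-0.002, -0.001, 0.0, -0.0, 0.001, 0.0], 'joint_torque': [0.0, -38.168, -36.018, -0.0, 0.006, -0.0], 'tcp_pos': [0.2, 0.485, 0.23], 'tool_rot': [-3.14, -0.0, 2.75], 'force': [0.302, 1.068, 0.207], 'torque': [-0.016, -0.014, -0.017], 'gripper_width': 1.001}
top cam [ 0.29742098 -0.09442389  1.25152265] 46.05338380205966
can [252.6 171.6  28.1  48.5] 0.79 [ 0.559 -0.077  0.051]
can [376.  289.4  48.2  52.4] 0.71 [ 0.239 -0.393  0.051]
can [307.9 265.4  55.2  43.4] 0.59 [ 0.304 -0.217  0.051]
snugger [286.8 191.2  22.7  55.3] 0.9 [ 0.503 -0.168  0.051]
rail [227.7 183.2 163.8  76.3] 0.95 [ 0.528 -0.009  0.051]
rail [251.3 172.6  28.2  49.6] 0.5 [ 0.556 -0.073  0.051]
rail [285.3 192.2  13.2  55.7] 0.43 [ 0.501 -0.164  0.051]
shelf [234.8 150.9 186.3 142.2] 0.68 [ 0.618 -0.029  0.051]
other_can [305.9 115.7  23.1  40.2] 0.73 [ 0.715 -0.227  0.051]
other_can [253.5 170.7  28.   48. ] 0.34 [ 0.562 -0.079  0.051]
veg_box [245.2 111.7  53.3  38.5] 0.85 [ 0.73  -0.059  0.051]
ice_cream [186.4 104.7  32.9  37.7] 0.88 [0.753 0.104 0.051]
side cam [0.3757239  0.74903389 0.67350183] 54.88618141296327
can [344.3 159.8  37.2  33. ] 0.86 [ 0.235 -0.367  0.051]
can [322.5 190.1  41.   37.1] 0.62 [ 0.308 -0.173  0.051]
can [235.2 202.8  49.8  28.7] 0.56 [ 0.552 -0.071  0.051]
snugger [257.6 188.   49.9  19. ] 0.78 [ 0.5   -0.154  0.051]
rail [231.9 234.2 106.5 116.4] 0.71 [0.535 0.06  0.051]
shelf [194.8 235.3 182.4 138.1] 0.87 [0.626 0.079 0.051]
other_can [195.6 165.2  19.4  43.5] 0.72 [ 0.72  -0.254  0.051]
veg_box [173.8 202.1  55.4  41.9] 0.82 [ 0.724 -0.048  0.051]
ice_cream [142.7 237.4  41.6  41.4] 0.66 [0.752 0.106 0.051]
```

View pics/top0.png

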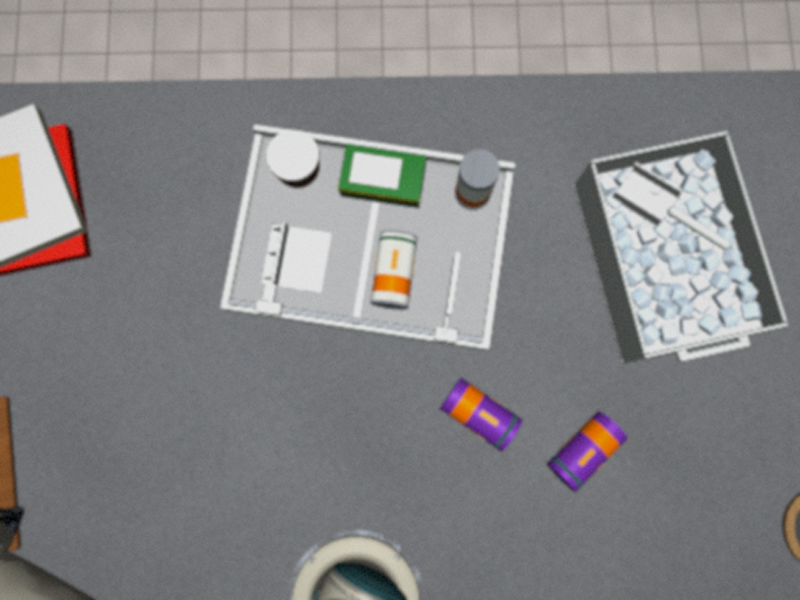

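View pics/side0.png

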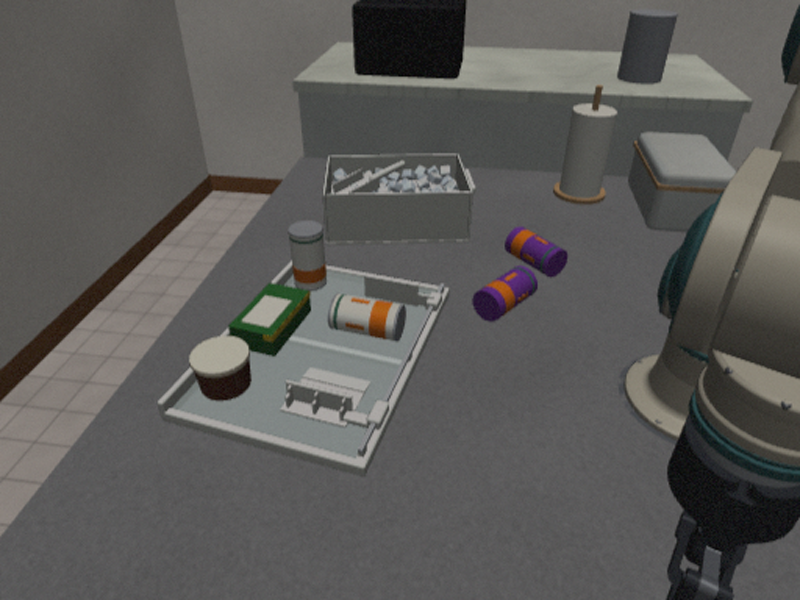

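Top view (800×600 scaling): the white can lies at (395,270). The snugger is at (452,295), the rest at (300,260) and the frame corners at (222,307), (488,347), (513,166) and (256,128). The two purple cans in front are look-alikes. The side view agrees.

```bash
cat >> h.py <<'E'
def S2W(q,X):
    X=np.atleast_2d(np.array(X,float));c,s=np.cos(q[2]),np.sin(q[2])
    return np.c_[q[0]+c*X[:,0]-s*X[:,1],q[1]+s*X[:,0]+c*X[:,1],X[:,2]]
def W2S(q,P):
    d=np.array(P[:2])-q[:2];c,s=np.cos(q[2]),np.sin(q[2]);return np.array([c*d[0]+s*d[1],-s*d[0]+c*d[1]])
E
python3 - <<'E'
from h import *
from scipy.optimize import least_squares
C=np.array([[-.17,.24,.022],[-.17,-.24,.022],[.17,-.24,.042],[.17,.24,.042]])
top=np.array([[222,307],[488,347],[513,166],[256,128]])*.64
side=np.array([[365,468],[447,290],[285,262],[163,405]])*.64
P={n:bot.read_camera(n) for n in("top","side")}
r=lambda q:np.r_[(proj(P["top"],S2W(q,C))-top).ravel(),(proj(P["side"],S2W(q,C))-side).ravel()]
o=least_squares(r,[.6,0,-.1],loss="soft_l1");q=o.x;print("shelf",q.round(4).tolist(),"res",r(q).round(1).tolist())
np.save("q.npy",q)
# can & snugger via masks: fit predicted silhouette bbox centre
def cyl(y,x,yaw=0):
    a=np.linspace(0,2*np.pi,40);return np.array([[x+e*.0625,y+.033*np.cos(t),.051+.033*np.sin(t)] for e in(-1,1) for t in a])
def snug(y,x):
    return np.array([[x+a,y+b,z] for a in(-.067,.043) for b in(0,-.006) for z in(.021,.071)])
for n,p in P.items():
    vis=p["image"].copy()
    for th,mdl in(("can",cyl),("snugger",snug)):
        for d in bot.cut_out(p,th)[:4]:
            m=d["region"];ys,xs=np.nonzero(m);cen=np.array([xs.mean(),ys.mean()])
            def f(v):
                h=cv2.convexHull(proj(p,S2W(q,mdl(*v))).astype(np.float32));M=cv2.moments(h);return np.array([M["m10"]/M["m00"],M["m01"]/M["m00"]])-cen
            s=least_squares(f,[-.05,-.06])
            print(n,th,round(d["p"],2),cen.round(1),m.sum(),"shelf y,x",s.x.round(4))
    big=cv2.resize(vis,None,fx=3,fy=3,interpolation=cv2.INTER_CUBIC)
    L=lambda pts,c:cv2.polylines(big,[np.round(proj(p,S2W(q,pts))*3+1).astype(int)],True,c,1)
    L(C,(0,0,255))
    for st in(.108,.138,.168):L([[-.115,st,.058],[-.005,st,.058]],(255,0,0))
    L([[-.127,-.175,.071],[-.017,-.175,.071]],(0,255,255))
    u=proj(p,S2W(q,[[0,0,.02]]))[0]*3;x0=max(int(u[0]-400),0);y0=max(int(u[1]-300),0)
    cv2.imwrite(f"pics/{n}1.png",big[y0:y0+600,x0:x0+800])
E
```

```text
shelf [0.6252, -0.0286, -0.1606] res [-2.4, 2.1, 0.5, 0.8, -0.1, -3.5, -3.9, -1.9, 0.3, -0.2, 0.4, -2.5, 6.6, -6.8, -5.6, -1.2]
top can 0.89 [308.2 265.5] 1262 shelf y,x [-0.2385 -0.2863]
top can 0.87 [375.6 288.4] 1320 shelf y,x [-0.4193 -0.3197]
top can 0.83 [252.  173.2] 1155 shelf y,x [-0.0572 -0.0632]
top snugger 0.6 [287.5 195.8] 332 shelf y,x [-0.1099 -0.0055]
side can 0.86 [234.1 202. ] 1094 shelf y,x [-0.0568 -0.0615]
side can 0.76 [322.8 186.9] 864 shelf y,x [-0.2105 -0.2882]
side can 0.57 [343.1 160.2] 765 shelf y,x [-0.3861 -0.3274]
side snugger 0.79 [255.3 186.1] 672 shelf y,x [-0.1096 -0.0642]
side snugger 0.5 [229.7 235.6] 2928 shelf y,x [ 0.0561 -0.0805]
```

View pics/top1.png

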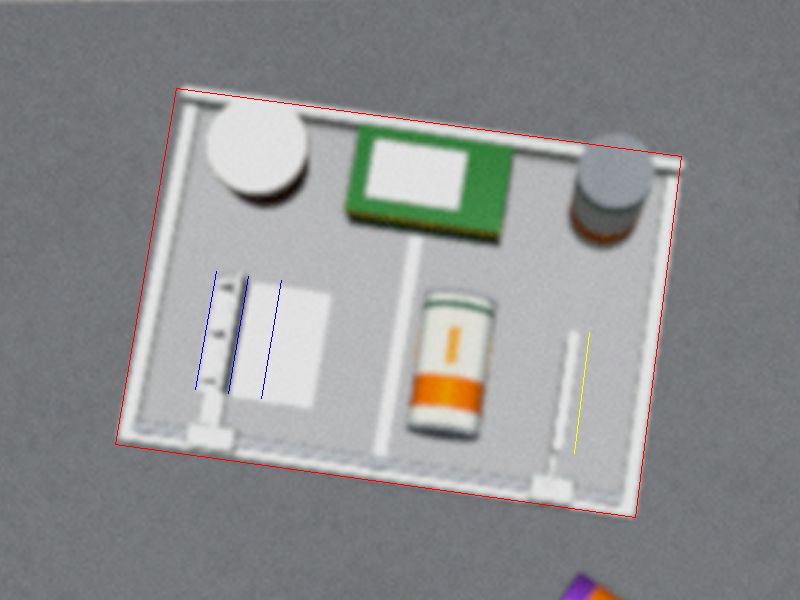

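The overlay fits the shelf to a few mm. In shelf coordinates the can is at y≈-57 mm, x≈-62 mm, and the snugger face at y≈-155 mm. I'll push with both fingers, jaw along the can's axis, so the can stays square.

```bash
python3 -m handwheel '{"jaw":[60,60,60,60,60,60,60,60],"dp":[[0,0,0],[0,0,0],[0,0,0],[0,0,0],[0,0,0],[0,0,0],[0,0,0],[0,0,0]],"angular":[[0,0,9.6],[0,0,9.6],[0,0,9.6],[0,0,9.6],[0,0,9.6],[0,0,9.6],[0,0,9.6],[0,0,9.6]]}'
cat > st.py <<'E'
from h import *
q=np.load("q.npy");s=bot.get_obs()
a=q[2];f=np.array(s["force"])
print("t",round(s["t"],2),"shelf x,y mm",(W2S(q,s["tcp_pos"])*1e3).round(1),"z",round(s["tcp_pos"][2]*1e3,1),"rot",np.round(s["tool_rot"],3),"yaw want",round(a+np.pi/2,3),"F shelf x,y,z",(W2S([0,0,a],f)).round(2),f[2].round(2),"w",round(s["gripper_width"],2))
E
python3 st.py
```

```text
t: 2.1
tcp_pos: [0.2005, 0.4852, 0.2313]
tool_rot: [3.142, -0.0, 1.366]
force: [-0.4, 0.5, 0.4]
gripper_width: 0.602
t 2.1 shelf x,y mm [-501.4  439.2] z 231.3 rot [ 3.142 -0.     1.366] yaw want 1.41 F shelf x,y,z [-0.52  0.47] 0.43 w 0.6
```

```bash
python3 -m handwheel '{"jaw":[60,60,60,60,60,60,60,60,60,60,60,60,60,60],"dp":[[0,0,0],[-4,3.1,0],[-4,3.1,0],[-4,3.1,0],[-4,3.1,0],[-4,3.1,0],[-4,3.1,0],[-4,3.1,0],[-4,3.1,0],[-4,3.1,0],[-4,3.1,0],[-4,3.1,0],[-4,3.1,0],[0,0,0]],"angular":[[0,0,-2.5],[0,0,0],[0,0,0],[0,0,0],[0,0,0],[0,0,0],[0,0,0],[0,0,0],[0,0,0],[0,0,0],[0,0,0],[0,0,0],[0,0,0],[0,0,0]]}'
python3 st.py
```

```text
t: 3.85
tcp_pos: [0.4987, -0.0655, 0.2321]
tool_rot: [3.137, -0.002, 1.411]
force: [-0.3, 0.2, 0.2]
gripper_width: 0.601
t 3.85 shelf x,y mm [-118.9  -56.7] z 232.1 rot [ 3.137e+00 -2.000e-03  1.411e+00] yaw want 1.41 F shelf x,y,z [-0.29  0.13] 0.2 w 0.6
```

```bash
python3 -m handwheel '{"jaw":[60,60,60,60,60,60],"dp":[[-3.2,2.9,0],[-3.1,2.8,0],[0,0,0],[0,0,4],[0,0,4],[0,0,0]],"angular":[[0,0,0],[0,0,0],[0,0,0],[0,0,0],[0,0,0],[0,0,0]]}'
python3 st.py
python3 - <<'E'
from h import *
q=np.load("q.npy");big=[]
s=bot.get_obs()
for n in("top","side"):
    p=bot.read_camera(n);u=proj(p,S2W(q,[[-.06,-.1,.06]]))[0];im=p["image"]
    x,y=int(u[0]),int(u[1]);c=im[y-60:y+60,x-66:x+66];big.append(cv2.resize(c,(396,360),interpolation=cv2.INTER_CUBIC))
    print(n,proj(p,[s["tcp_pos"]])[0]-[x-66,y-60])
cv2.imwrite("pics/b.png",np.hstack(big))
E
```

```text
t: 4.6
tcp_pos: [0.5461, -0.133, 0.1522]
tool_rot: [3.135, -0.004, 1.416]
force: [0.0, -0.6, 0.2]
gripper_width: 0.598
t 4.6 shelf x,y mm [ -61.4 -115.7] z 152.2 rot [ 3.135 -0.004  1.416] yaw want 1.41 F shelf x,y,z [ 0.11 -0.59] 0.2 w 0.6
top [73.53468631 54.60747862]
side [68.57932336 30.96398486]
```

View pics/b.png

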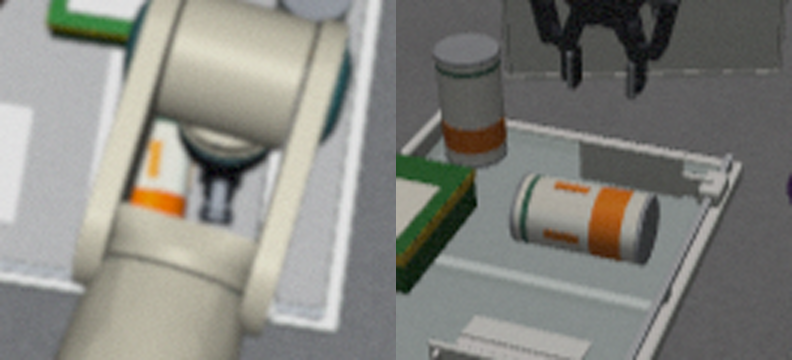

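Top view: the gripper hangs over the gap just right of the can. Side view: the fingertips are clear behind the can. Going down now.

```bash
python3 -m handwheel '{"jaw":[60,60,60,60,60,60],"dp":[[-0.3,0,0],[0,0,3.5],[0,0,3],[0,0,3],[0,0,1.8],[0,0,0]],"angular":[[0.3,0,0],[0,0,0],[0,0,0],[0,0,0],[0,0,0],[0,0,0]]}'
python3 st.py
```

```text
t: 5.45
tcp_pos: [0.5555, -0.1387, 0.0533]
tool_rot: [3.114, 0.0, 1.416]
force: [-0.5, -0.6, -0.1]
gripper_width: 0.602
t 5.45 shelf x,y mm [ -51.1 -119.9] z 53.3 rot [3.114 0.    1.416] yaw want 1.41 F shelf x,y,z [-0.38 -0.69] -0.11 w 0.6
```

```bash
python3 -m handwheel '{"jaw":[60,60,60,60],"dp":[[0,-1.0,0.6],[0,0,0.7],[0,0,0.5],[0,0,0]],"angular":[[1.5,0,0],[0,0,0.2],[0,0,0],[0,0,0]]}'
python3 st.py
```

```text
t: 5.95
tcp_pos: [0.5471, -0.1378, 0.0376]
tool_rot: [3.136, 0.001, 1.412]
force: [0.3, -0.3, -0.6]
gripper_width: 0.598
t 5.95 shelf x,y mm [ -59.6 -120.3] z 37.6 rot [3.136e+00 1.000e-03 1.412e+00] yaw want 1.41 F shelf x,y,z [ 0.39 -0.25] -0.6 w 0.6
```

```bash
python3 -m handwheel '{"jaw":[60,60,60,60,60,60,60,60,60,60],"dp":[[0.6,0,0.2],[0.4,0,0],[0.3,0,0],[0.3,0,0],[0.3,0,0],[0.4,0,0],[0.5,0,0],[0.5,0,0],[0.5,0,0],[0.5,0,0]],"angular":[[0,0,0],[0,0,0],[0,0,0],[0,0,0],[0,0,0],[0,0,0],[0,0,0],[0,0,0],[0,0,0],[0,0,0]]}'
python3 st.py
```

```text
t: 7.2
tcp_pos: [0.5548, -0.0924, 0.0361]
tool_rot: [3.135, 0.001, 1.412]
force: [0.2, -0.3, -0.5]
gripper_width: 0.597
t 7.2 shelf x,y mm [-59.3 -74.3] z 36.1 rot [3.135e+00 1.000e-03 1.412e+00] yaw want 1.41 F shelf x,y,z [ 0.21 -0.29] -0.51 w 0.6
```

```bash
python3 -m handwheel '{"jaw":[60,60,60,60,60,60,60,60,60,60,60,60],"dp":[[0.5,0,0],[0.6,0,0],[0.6,0,0],[0.6,0,0],[0.6,0,0],[0.6,0,0],[0.6,0,0],[0.6,0,0],[0.5,0,0],[0.5,0,0],[0.4,0,0],[0.3,0,0]],"angular":[[0,0,0],[0,0,0],[0,0,0],[0,0,0],[0,0,0],[0,0,0],[0,0,0],[0,0,0],[0,0,0],[0,0,0],[0,0,0],[0,0,0]]}'
python3 st.py
python3 - <<'E'
from h import *
q=np.load("q.npy");big=[]
for n in("top","side"):
    p=bot.read_camera(n);u=proj(p,S2W(q,[[-.06,.05,.04]]))[0];im=p["image"]
    x,y=int(u[0]),int(u[1]);c=im[y-60:y+60,x-66:x+66];big.append(cv2.resize(c,(396,360),interpolation=cv2.INTER_CUBIC))
cv2.imwrite("pics/c.png",np.hstack(big))
E
```

```text
t: 8.7
tcp_pos: [0.5656, -0.0244, 0.036]
tool_rot: [3.135, 0.001, 1.413]
force: [-0.3, -1.2, -0.4]
gripper_width: 0.602
t 8.7 shelf x,y mm [-59.5  -5.5] z 36.0 rot [3.135e+00 1.000e-03 1.413e+00] yaw want 1.41 F shelf x,y,z [-0.08 -1.26] -0.45 w 0.6
```

View pics/c.png

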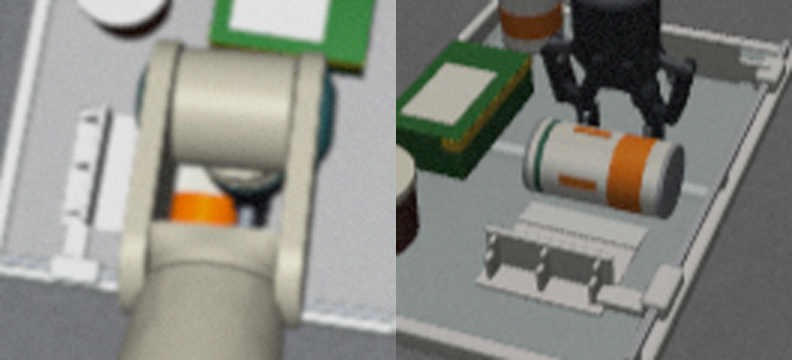

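The can stays square with both fingers behind it, and the ramp is just ahead. I'll continue more slowly.

```bash
python3 -m handwheel '{"jaw":[60,60,60,60,60,60,60,60,60,60,60],"dp":[[0.4,0,0],[0.4,0,0],[0.4,0,0],[0.4,0,0],[0.4,0,0],[0.35,0,0],[0.3,0,0],[0.3,0,0],[0.3,0,0],[0.3,0,0],[0.3,0,0]],"angular":[[0,0,0],[0,0,0],[0,0,0],[0,0,0],[0,0,0],[0,0,0],[0,0,0],[0,0,0],[0,0,0],[0,0,0],[0,0,0]]}'
python3 st.py
```

```text
t: 10.18
tcp_pos: [0.5721, 0.0151, 0.0363]
tool_rot: [3.134, 0.003, 1.412]
force: [0.1, -1.6, 0.5]
gripper_width: 0.599
t 10.18 shelf x,y mm [-59.3  34.6] z 36.3 rot [3.134e+00 3.000e-03 1.412e+00] yaw want 1.41 F shelf x,y,z [ 0.32 -1.53] 0.5 w 0.6
```

```bash
python3 -m handwheel '{"jaw":[60,60,60,60,60],"dp":[[0.25,0,0],[0.25,0,0],[0.2,0,0],[0.2,0,0],[0.2,0,0]],"angular":[[0,0,0],[0,0,0],[0,0,0],[0,0,0],[0,0,0]]}'
python3 st.py
```

```text
t: 10.8
tcp_pos: [0.574, 0.0267, 0.0363]
tool_rot: [3.135, 0.003, 1.412]
force: [-1.1, -1.2, 1.3]
gripper_width: 0.604
t 10.8 shelf x,y mm [-59.4  46.4] z 36.3 rot [3.135e+00 3.000e-03 1.412e+00] yaw want 1.41 F shelf x,y,z [-0.92 -1.39] 1.33 w 0.6
```

```bash
python3 -m handwheel '{"jaw":[60,60,60],"dp":[[0.2,0,0],[0.2,0,0],[0.2,0,0]],"angular":[[0,0,0],[0,0,0],[0,0,0]]}'
python3 st.py
```

```text
t: 11.18
tcp_pos: [0.575, 0.0334, 0.0361]
tool_rot: [3.135, 0.002, 1.412]
force: [-0.8, -0.1, 0.5]
gripper_width: 0.601
t 11.18 shelf x,y mm [-59.5  53.2] z 36.1 rot [3.135e+00 2.000e-03 1.412e+00] yaw want 1.41 F shelf x,y,z [-0.78 -0.23] 0.54 w 0.6
```

```bash
python3 -m handwheel '{"jaw":[60,60,60],"dp":[[0.2,0,0],[0.2,0,0],[0.2,0,0]],"angular":[[0,0,0],[0,0,0],[0,0,0]]}'
python3 st.py
```

```text
t: 11.55
tcp_pos: [0.5759, 0.0403, 0.0358]
tool_rot: [3.135, 0.001, 1.412]
force: [0.3, 0.1, 0.4]
gripper_width: 0.6
t 11.55 shelf x,y mm [-59.7  60. ] z 35.8 rot [3.135e+00 1.000e-03 1.412e+00] yaw want 1.41 F shelf x,y,z [0.32 0.13] 0.43 w 0.6
```

```bash
python3 -m handwheel '{"jaw":[60,60],"dp":[[0.15,0,0],[0.1,0,0]],"angular":[[0,0,0],[0,0,0]]}'
python3 st.py
```

```text
t: 11.8
tcp_pos: [0.5763, 0.043, 0.0358]
tool_rot: [3.135, 0.001, 1.413]
force: [-0.3, 0.5, 0.7]
gripper_width: 0.601
t 11.8 shelf x,y mm [-59.7  62.8] z 35.8 rot [3.135e+00 1.000e-03 1.413e+00] yaw want 1.41 F shelf x,y,z [-0.35  0.44] 0.66 w 0.6
```

```bash
python3 -m handwheel '{"jaw":[60,60],"dp":[[0.1,0,0],[0.1,0,0]],"angular":[[0,0,0],[0,0,0]]}'
python3 st.py
```

```text
t: 12.05
tcp_pos: [0.5766, 0.0451, 0.0358]
tool_rot: [3.135, 0.001, 1.412]
force: [0.9, -0.2, 0.2]
gripper_width: 0.601
t 12.05 shelf x,y mm [-59.7  65. ] z 35.8 rot [3.135e+00 1.000e-03 1.412e+00] yaw want 1.41 F shelf x,y,z [ 0.91 -0.05] 0.17 w 0.6
```

```bash
python3 -m handwheel '{"jaw":[60,60],"dp":[[0.1,0,0],[0.1,0,0]],"angular":[[0,0,0],[0,0,0]]}'
python3 st.py
```

```text
t: 12.3
tcp_pos: [0.577, 0.0471, 0.0358]
tool_rot: [3.135, 0.001, 1.412]
force: [-0.1, -3.0, -0.5]
gripper_width: 0.6
t 12.3 shelf x,y mm [-59.7  66.9] z 35.8 rot [3.135e+00 1.000e-03 1.412e+00] yaw want 1.41 F shelf x,y,z [ 0.42 -2.95] -0.46 w 0.6
```

```bash
python3 -m handwheel '{"jaw":[60],"dp":[[0.05,0,0]],"angular":[[0,0,0]]}'
python3 st.py
```

```text
t: 12.42
tcp_pos: [0.577, 0.0471, 0.0358]
tool_rot: [3.135, 0.002, 1.412]
force: [-0.7, -4.1, 1.6]
gripper_width: 0.599
t 12.43 shelf x,y mm [-59.7  67. ] z 35.8 rot [3.135e+00 2.000e-03 1.412e+00] yaw want 1.41 F shelf x,y,z [-0.05 -4.21] 1.57 w 0.6
```

```bash
python3 -m handwheel '{"jaw":[60],"dp":[[0.05,0,0]],"angular":[[0,0,0]]}'
python3 st.py
```

```text
t: 12.55
tcp_pos: [0.577, 0.0471, 0.0358]
tool_rot: [3.135, 0.003, 1.412]
force: [0.2, -3.8, -0.1]
gripper_width: 0.599
t 12.55 shelf x,y mm [-59.6  67. ] z 35.8 rot [3.135e+00 3.000e-03 1.412e+00] yaw want 1.41 F shelf x,y,z [ 0.86 -3.73] -0.15 w 0.6
```

```bash
python3 -m handwheel '{"jaw":[60],"dp":[[0.1,0,0]],"angular":[[0,0,0]]}'
python3 st.py
```

```text
t: 12.68
tcp_pos: [0.577, 0.0472, 0.0358]
tool_rot: [3.136, 0.005, 1.411]
force: [-2.2, -7.0, 1.5]
gripper_width: 0.601
t 12.68 shelf x,y mm [-59.6  67.1] z 35.8 rot [3.136 0.005 1.411] yaw want 1.41 F shelf x,y,z [-1.01 -7.3 ] 1.5 w 0.6
```

```bash
python3 -m handwheel '{"jaw":[60,60],"dp":[[0.12,0,0],[0.12,0,0]],"angular":[[0,0,0],[0,0,0]]}'
python3 st.py
```

```text
t: 12.92
tcp_pos: [0.577, 0.0472, 0.0358]
tool_rot: [3.136, 0.009, 1.409]
force: [-2.4, -7.2, 1.8]
gripper_width: 0.601
t 12.93 shelf x,y mm [-59.7  67.1] z 35.8 rot [3.136 0.009 1.409] yaw want 1.41 F shelf x,y,z [-1.17 -7.47] 1.81 w 0.6
```

```bash
python3 -m handwheel '{"jaw":[60,60,60],"dp":[[0.16,0,0],[0.16,0,0],[0.16,0,0]],"angular":[[0,0,0],[0,0,0],[0,0,0]]}'
python3 st.py
```

```text
t: 13.3
tcp_pos: [0.577, 0.0473, 0.036]
tool_rot: [3.138, 0.017, 1.405]
force: [-3.1, -8.7, 2.3]
gripper_width: 0.602
t 13.3 shelf x,y mm [-59.7  67.1] z 36.0 rot [3.138 0.017 1.405] yaw want 1.41 F shelf x,y,z [-1.68 -9.13] 2.26 w 0.6
```

```bash
python3 -m handwheel '{"jaw":[60,60,60],"dp":[[0.18,0,0],[0.18,0,0],[0.18,0,0]],"angular":[[0,0,0],[0,0,0],[0,0,0]]}'
python3 st.py
```

```text
t: 13.68
tcp_pos: [0.5769, 0.0472, 0.0361]
tool_rot: [3.14, 0.026, 1.401]
force: [-3.8, -10.2, 2.5]
gripper_width: 0.6
t 13.68 shelf x,y mm [-59.7  67. ] z 36.1 rot [3.14  0.026 1.401] yaw want 1.41 F shelf x,y,z [ -2.09 -10.66] 2.47 w 0.6
```

```bash
python3 -m handwheel '{"jaw":[60,60,60,60,60,60],"dp":[[0.17,0,0],[0.17,0,0],[0.17,0,0],[0.17,0,0],[0.17,0,0],[0.17,0,0]],"angular":[[0,0,0],[0,0,0],[0,0,0],[0,0,0],[0,0,0],[0,0,0]]}'
python3 st.py
```

```text
t: 14.42
tcp_pos: [0.5767, 0.0469, 0.0361]
tool_rot: [-3.14, 0.045, 1.396]
force: [-3.2, -9.1, 3.1]
gripper_width: 0.593
t 14.43 shelf x,y mm [-59.9  66.7] z 36.1 rot [-3.14   0.045  1.396] yaw want 1.41 F shelf x,y,z [-1.7  -9.47] 3.1 w 0.59
```

```bash
python3 -m handwheel '{"jaw":[60,60,60,60,60,60,60,60],"dp":[[-0.2,0,0],[-0.4,0,0],[-0.8,0,0],[-0.8,0,0],[-0.8,0,0],[0,0,0],[0,0,0],[0,0,0]],"angular":[[0,0,0],[0,0,0],[0,2.6,-0.8],[0,0,0],[0,0,0],[0,0,0],[0,0,0],[0,0,0]]}'
python3 st.py
python3 - <<'E'
from h import *
q=np.load("q.npy");big=[]
for n in("top","side"):
    p=bot.read_camera(n);u=proj(p,S2W(q,[[-.06,.05,.04]]))[0];im=p["image"]
    x,y=int(u[0]),int(u[1]);c=im[y-60:y+60,x-66:x+66];big.append(cv2.resize(c,(396,360),interpolation=cv2.INTER_CUBIC))
cv2.imwrite("pics/d.png",np.hstack(big))
E
```

```text
t: 15.42
tcp_pos: [0.5718, 0.018, 0.0367]
tool_rot: [-3.14, -0.003, 1.412]
force: [0.7, -0.2, 0.1]
gripper_width: 0.599
t 15.43 shelf x,y mm [-60.1  37.4] z 36.7 rot [-3.140e+00 -3.000e-03  1.412e+00] yaw want 1.41 F shelf x,y,z [ 0.74 -0.04] 0.13 w 0.6
```

View pics/d.png

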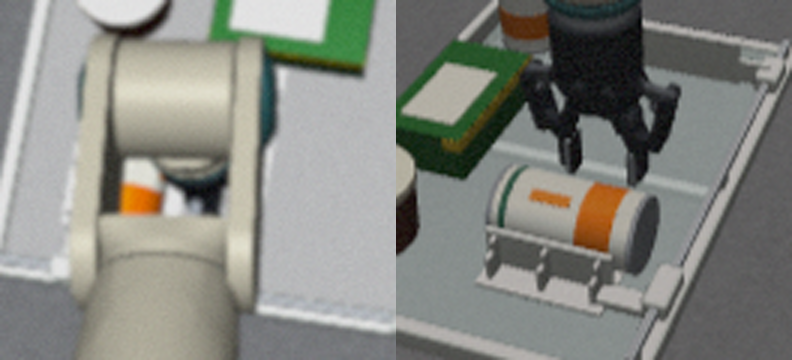

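The can is home against the stop, square, and the fingers are clear of it. Now over the snugger to its back.

```bash
python3 -m handwheel '{"jaw":[60,60,30,30,30,30,30,30,30,30],"dp":[[0,0,-5],[0,0,-5],[0,0,0],[-4,-0.4,0],[-4,-0.4,0],[-4,-0.4,0],[-4,-0.4,0],[-4,-0.4,0],[-3.7,0,0],[0,0,0]],"angular":[[0,0,0],[0,0,0],[0,0,0],[0,0,0],[0,0,0],[0,0,0],[0,0,0],[0,0,0],[0,0,0],[0,0,0]]}'
python3 st.py
python3 - <<'E'
from h import *
q=np.load("q.npy");big=[];s=bot.get_obs()
for n in("top","side"):
    p=bot.read_camera(n);u=proj(p,S2W(q,[[-.06,-.15,.06]]))[0];im=p["image"]
    x,y=int(u[0]),int(u[1]);c=im[y-60:y+60,x-66:x+66];c=cv2.resize(c,(396,360),interpolation=cv2.INTER_CUBIC)
    t=s["tcp_pos"].copy() if hasattr(s["tcp_pos"],"copy") else list(s["tcp_pos"]);t[2]=.071
    P=(proj(p,[t])[0]-[x-66,y-60])*3+1;cv2.drawMarker(c,tuple(int(v) for v in P),(0,0,255),0,10);big.append(c)
cv2.imwrite("pics/e.png",np.hstack(big))
E
```

```text
t: 16.77
tcp_pos: [0.5108, -0.2174, 0.1313]
tool_rot: [-3.13, -0.005, 1.415]
force: [0.2, 0.6, 0.8]
gripper_width: 0.301
t 16.77 shelf x,y mm [ -82.7 -204.7] z 131.3 rot [-3.13  -0.005  1.415] yaw want 1.41 F shelf x,y,z [0.15 0.64] 0.84 w 0.3
```

View pics/e.png

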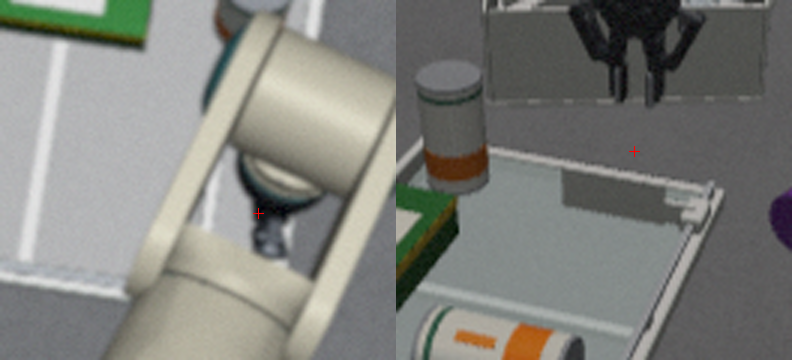

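```bash
python3 -m handwheel '{"jaw":[30,30,30,30,30],"dp":[[0,0,2.5],[0,0,2.5],[0,-0.2,2],[0,-0.2,1.6],[0,0,0]],"angular":[[0.4,0,0],[0.4,0,0],[0.4,0,0],[0.4,0,0],[0,0,0]]}'
python3 st.py
```

```text
t: 17.5
tcp_pos: [0.5068, -0.2089, 0.0422]
tool_rot: [-3.101, -0.006, 1.424]
force: [0.5, -0.3, 0.1]
gripper_width: 0.297
t 17.5 shelf x,y mm [ -88. -197.] z 42.2 rot [-3.101 -0.006  1.424] yaw want 1.41 F shelf x,y,z [ 0.53 -0.2 ] 0.11 w 0.3
```

```bash
python3 -m handwheel '{"jaw":[30,30,30,30,30,30,30,30,30,30],"dp":[[0,0,0],[0.4,0,0],[0.4,0,0],[0.4,0,0],[0.4,0,0],[0.4,0,0],[0.4,0,0],[0.4,0,0],[0.4,0,0],[0.4,0,0]],"angular":[[-2.2,-0.3,0.8],[0,0,0],[0,0,0],[0,0,0],[0,0,0],[0,0,0],[0,0,0],[0,0,0],[0,0,0],[0,0,0]]}'
python3 st.py
```

```text
t: 18.75
tcp_pos: [0.5149, -0.1726, 0.0452]
tool_rot: [3.139, 0.003, 1.41]
force: [0.2, -1.9, -0.3]
gripper_width: 0.303
t 18.75 shelf x,y mm [ -85.8 -159.8] z 45.2 rot [3.139e+00 3.000e-03 1.410e+00] yaw want 1.41 F shelf x,y,z [ 0.47 -1.9 ] -0.27 w 0.3
```

Pushing the snugger now, with about 2 N felt. Its travel to the can is about 220 mm from here.

```bash
python3 -m handwheel '{"jaw":[30,30,30,30,30,30,30,30,30,30,30,30,30,30,30,30],"dp":[[0.6,0,0],[0.8,0,0],[0.8,0,0],[0.8,0,0],[0.8,0,0],[0.8,0,0],[0.8,0,0],[0.8,0,0],[0.8,0,0],[0.8,0,0],[0.8,0,0],[0.8,0,0],[0.8,0,0],[0.8,0,0],[0.8,0,0],[0.8,0,0]],"angular":[[0,0,0],[0,0,0],[0,0,0],[0,0,0],[0,0,0],[0,0,0],[0,0,0],[0,0,0],[0,0,0],[0,0,0],[0,0,0],[0,0,0],[0,0,0],[0,0,0],[0,0,0],[0,0,0]]}'
python3 st.py
```

```text
t: 20.75
tcp_pos: [0.5373, -0.0398, 0.0454]
tool_rot: [3.136, 0.003, 1.41]
force: [1.1, -2.7, 0.3]
gripper_width: 0.303
t 20.75 shelf x,y mm [-85.  -25.2] z 45.4 rot [3.136e+00 3.000e-03 1.410e+00] yaw want 1.41 F shelf x,y,z [ 1.49 -2.53] 0.3 w 0.3
```

```bash
python3 -m handwheel '{"jaw":[30,30,30,30,30,30,30,30,30,30,30,30],"dp":[[0.6,0,0],[0.6,0,0],[0.6,0,0],[0.6,0,0],[0.6,0,0],[0.5,0,0],[0.4,0,0],[0.3,0,0],[0.3,0,0],[0.3,0,0],[0.3,0,0],[0.2,0,0]],"angular":[[0,0,0],[0,0,0],[0,0,0],[0,0,0],[0,0,0],[0,0,0],[0,0,0],[0,0,0],[0,0,0],[0,0,0],[0,0,0],[0,0,0]]}'
python3 st.py
python3 - <<'E'
from h import *
q=np.load("q.npy");big=[]
for n in("top","side"):
    p=bot.read_camera(n);u=proj(p,S2W(q,[[-.06,.05,.04]]))[0];im=p["image"]
    x,y=int(u[0]),int(u[1]);c=im[y-60:y+60,x-66:x+66];big.append(cv2.resize(c,(396,360),interpolation=cv2.INTER_CUBIC))
cv2.imwrite("pics/f.png",np.hstack(big))
E
```

```text
t: 22.25
tcp_pos: [0.5464, 0.0162, 0.0455]
tool_rot: [3.136, 0.004, 1.41]
force: [1.8, -1.5, 1.5]
gripper_width: 0.298
t 22.25 shelf x,y mm [-84.9  31.6] z 45.5 rot [3.136 0.004 1.41 ] yaw want 1.41 F shelf x,y,z [ 2.04 -1.16] 1.48 w 0.3
```

View pics/f.png

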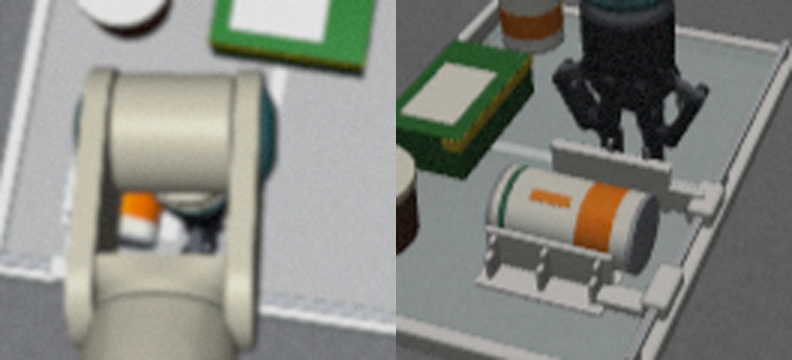

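The snugger plate stands just behind the can with a small gap left. I'll creep on until I feel it touch.

```bash
python3 -m handwheel '{"jaw":[30,30,30,30,30,30,30],"dp":[[0.25,0,0],[0.25,0,0],[0.25,0,0],[0.25,0,0],[0.25,0,0],[0.2,0,0],[0.15,0,0]],"angular":[[0,0,0],[0,0,0],[0,0,0],[0,0,0],[0,0,0],[0,0,0],[0,0,0]]}'
python3 st.py
```

```text
t: 23.22
tcp_pos: [0.549, 0.033, 0.0454]
tool_rot: [3.136, 0.003, 1.41]
force: [1.2, -3.3, 1.0]
gripper_width: 0.3
t 23.23 shelf x,y mm [-85.   48.6] z 45.4 rot [3.136e+00 3.000e-03 1.410e+00] yaw want 1.41 F shelf x,y,z [ 1.68 -3.09] 0.96 w 0.3
```

```bash
python3 -m handwheel '{"jaw":[30,30,30],"dp":[[0.15,0,0],[0.15,0,0],[0.15,0,0]],"angular":[[0,0,0],[0,0,0],[0,0,0]]}'
python3 st.py
```

```text
t: 23.6
tcp_pos: [0.5498, 0.0377, 0.0453]
tool_rot: [3.136, 0.004, 1.41]
force: [2.6, -3.0, 0.4]
gripper_width: 0.305
t 23.6 shelf x,y mm [-85.   53.3] z 45.3 rot [3.136 0.004 1.41 ] yaw want 1.41 F shelf x,y,z [ 3.02 -2.53] 0.45 w 0.31
```

```bash
python3 -m handwheel '{"jaw":[30,30,30],"dp":[[0.1,0,0],[0.1,0,0],[0.1,0,0]],"angular":[[0,0,0],[0,0,0],[0,0,0]]}'
python3 st.py
```

```text
t: 23.98
tcp_pos: [0.5503, 0.0408, 0.0453]
tool_rot: [3.136, 0.004, 1.41]
force: [1.4, -2.3, 0.2]
gripper_width: 0.297
t 23.98 shelf x,y mm [-85.   56.5] z 45.3 rot [3.136 0.004 1.41 ] yaw want 1.41 F shelf x,y,z [ 1.76 -2.08] 0.25 w 0.3
```

```bash
python3 -m handwheel '{"jaw":[30,30],"dp":[[0.08,0,0],[0.08,0,0]],"angular":[[0,0,0],[0,0,0]]}'
python3 st.py
```

```text
t: 24.22
tcp_pos: [0.5506, 0.0425, 0.0453]
tool_rot: [3.136, 0.004, 1.41]
force: [1.7, -3.1, 1.0]
gripper_width: 0.297
t 24.23 shelf x,y mm [-85.   58.2] z 45.3 rot [3.136 0.004 1.41 ] yaw want 1.41 F shelf x,y,z [ 2.18 -2.76] 1.03 w 0.3
```

```bash
python3 -m handwheel '{"jaw":[30,30],"dp":[[0.08,0,0],[0.08,0,0]],"angular":[[0,0,0],[0,0,0]]}'
python3 st.py
```

```text
t: 24.48
tcp_pos: [0.5509, 0.0442, 0.0454]
tool_rot: [3.136, 0.004, 1.41]
force: [1.1, -2.4, 0.6]
gripper_width: 0.302
t 24.48 shelf x,y mm [-85.   59.9] z 45.4 rot [3.136 0.004 1.41 ] yaw want 1.41 F shelf x,y,z [ 1.43 -2.22] 0.59 w 0.3
```

```bash
python3 -m handwheel '{"jaw":[30,30],"dp":[[0.08,0,0],[0.08,0,0]],"angular":[[0,0,0],[0,0,0]]}'
python3 st.py
```

```text
t: 24.72
tcp_pos: [0.5511, 0.0457, 0.0453]
tool_rot: [3.136, 0.004, 1.41]
force: [-0.1, -6.9, 1.4]
gripper_width: 0.297
t 24.73 shelf x,y mm [-85.   61.4] z 45.3 rot [3.136 0.004 1.41 ] yaw want 1.41 F shelf x,y,z [ 1.02 -6.8 ] 1.42 w 0.3
```

The force jumped to 6.8 N at y = 61.4 mm, where I expected 57–61 mm. One light confirming push, then back off.

```bash
python3 -m handwheel '{"jaw":[30,30],"dp":[[0.08,0,0],[0.06,0,0]],"angular":[[0,0,0],[0,0,0]]}'
python3 st.py
```

```text
t: 24.98
tcp_pos: [0.5511, 0.0456, 0.0454]
tool_rot: [3.137, 0.007, 1.409]
force: [0.3, -5.1, 0.6]
gripper_width: 0.299
t 24.98 shelf x,y mm [-85.   61.4] z 45.4 rot [3.137 0.007 1.409] yaw want 1.41 F shelf x,y,z [ 1.09 -4.96] 0.61 w 0.3
```

```bash
python3 -m handwheel '{"jaw":[30,30,30,30,30,30,30,30,30,30,30,30,30],"dp":[[-0.2,0,0],[-0.5,0,0],[-1,0,0],[-1,0,0],[-1,0,0],[0,0,-4],[0,0,-5],[-3,0,-4],[-6,0,0],[-6,0,0],[-6,0,0],[-6,0,0],[0,0,0]],"angular":[[0,0,0],[0,0,0],[0,0,0],[0,0,0],[0,0,0],[0,0,0],[0,0,0],[0,0,0],[0,0,0],[0,0,0],[0,0,0],[0,0,0],[0,0,0]]}'
python3 st.py
python3 - <<'E'
from h import *
q=np.load("q.npy");big=[]
for n in("top","side"):
    p=bot.read_camera(n);u=proj(p,S2W(q,[[-.03,.05,.04]]))[0];im=p["image"]
    x,y=int(u[0]),int(u[1]);c=im[y-60:y+60,x-66:x+66];big.append(cv2.resize(c,(396,360),interpolation=cv2.INTER_CUBIC))
    for th in("other_can","veg_box","ice_cream"):
        for d in bot.spot_in(p,th)[:1]:print(n,th,np.round(d["bbox"],1),round(d["p"],2))
cv2.imwrite("pics/g.png",np.hstack(big))
E
```

```text
t: 26.6
tcp_pos: [0.4964, -0.2702, 0.1809]
tool_rot: [3.139, 0.007, 1.409]
force: [0.1, 0.3, -0.2]
gripper_width: 0.301
t 26.6 shelf x,y mm [ -88.4 -259.1] z 180.9 rot [3.139 0.007 1.409] yaw want 1.41 F shelf x,y,z [0.02 0.32] -0.25 w 0.3
top other_can [306.6 113.6  25.1  41.5] 0.9
top veg_box [244.1 112.5  53.1  39.8] 0.78
top ice_cream [189.6 104.2  34.8  35.5] 0.97
side other_can [196.4 164.4  20.7  41.2] 0.87
side veg_box [173.9 203.8  53.5  44.7] 0.73
side ice_cream [140.2 236.6  39.9  40. ] 0.64
```

View pics/g.png

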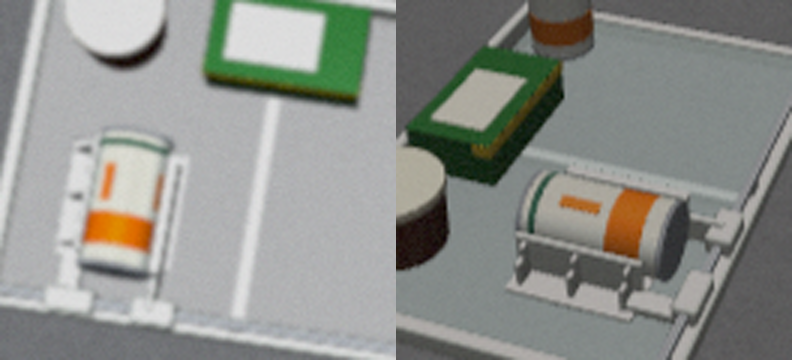

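The can lies square between the stop and the snugger, and the snugger touches it. The bystanders' detections are within the detector's noise of where they started. Handing in.

```bash
python3 -c "
from workcell import bot
print(bot.finish_job())"
```

```text
the job is handed in; nothing more can be done
None
```

The job is done and handed in at about 27 s of the 64 s allowed. The hand-in reported no verdict.

- **Rolling the can:** I pushed the can along the glass with both fingers behind it, so it stayed square. Push force stayed under about 2 N at each reading on the ramp. It fell away as the can dropped over the lip, and then rose against a firm stop at shelf y ≈ 67 mm (tool position).
- **Pressing home:** I built the push up in steps and held it at about 9 to 10.7 N for roughly 1 s. I then backed off 30 mm and waited, and the side picture showed the can home with the fingers clear.
- **Snugger:** I pushed it from behind against about 2–3 N of friction. The force jumped to about 7 N at tool y = 61.4 mm, close to the contact point I had predicted (57–61 mm). A second light push did not move it further.
- **Last checks:** The final pictures show the can square between stop and snugger with no visible gap. The other groceries' detections differ by at most about 3 px (roughly 8 mm) from the start, which I put down to detector noise since no contact with them was felt or seen.
- **Disagreements:** The tool tilted by about 0.045 rad during the press, and I corrected it afterwards. In the first measurement the network's snugger position from the side view (y ≈ -110 mm) disagreed with what I read from the top picture (about -155 mm). I used the picture, and the contact I felt bore it out.

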